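Set the flip stop and butt a handle blank against it

ROBOT

A 6-joint arm with a two-finger parallel gripper is mounted at the origin on the work surface. World frame = base frame: x ahead of the robot, y to its left, z up, the work surface at z = 0. Lengths are in mm, angles in rad, forces in N, time in s.
With the tool pointing down it reaches from about 350 to 975 mm from the base axis. Payload 7.1 kg.
Tool frame: the origin (TCP) lies on the centre line of the jaws, within the pads' length; the fingertips stand 14 mm ahead of it and the grasp point (between the pads) lies 5 mm behind it (manip.finger_overhang is the z of the fingertips in the tool frame, in mm); z points along the fingers, y is the direction in which the jaws open and shut (so a half turn about z gives the same grasp; the last joint's range is limited). The gripper opens to 88 mm and grips with 3 to 60 N. Pads are 20 mm wide; open, the fingers measure 115 mm over their backs; the gripper's body (75 mm by 178 mm) begins 61 mm behind the grasp point.
Start: joints at [1.302, 0.423, 1.63, -0, 1.089, -0.019], TCP at [154.475, 605.593, 236.675] pointing down, gripper open.
Joint ranges: [-3, 3], [-0.9, 2.11], [0.09, 2.58], [-1.31, 4.45], [0.11, 2.69], [-2.54, 2.54]. Speed limits (rad/s): [2.39, 2.39, 3.01, 3.14, 3.14, 3.14].

INTERFACE

Orientations are given as a 3x3 rotation matrix whose columns are the frame's x, y, z axes.
In Python, from workcell import monitor, viewer, ticket, manip gives the robot as it stands.
- The arm moves only by the tool arm_command, never from a script. Its argument "commands" is one flat list of numbers, 7 for each row, row after row: the shift along the world's x, y, z in m, then the turn, a rotation vector about the world's x, y, z in degrees, then the opening in per cent of the stroke, from 0 (shut) to 100 (fully open). In form: [dx, dy, dz, ax, ay, az, fingers, dx, dy, dz, ax, ay, az, fingers, ...]. A call has 1 to 10 rows; each row shifts and turns the commanded pose from where the row before left it; what a row does not reach is not made up. A row lasts 1/12 s, in which the tool goes at most 41.7 mm and 7.16 degrees, less where a joint would pass 70% of its speed; a pose out of reach is approached as far as the arm can. A call is refused whole if a number of a shift passes 0.0417 or a number of a turn 7.16, either way. A call with a gripper value outside its range is refused whole. The fingers move at their own pace and stop on an object; "newtons" is the grip in N (left out, the last holds). Time passes only in rows, so rows that do not move let the fingers close. It gives the time, the measured TCP pose, the force and the opening at its end, in the units of the state.
- monitor.sense(): the state, without advancing time (a new reading comes with each control period).
- viewer.get_image(name): name is "scene" or "top" or "wrist"; returns a dict with "color" (384x512x3 uint8, red, green, blue), "intrinsics" (3x3 intrinsics, pixels), "k1" (the pictures are not rectified: a ray, as slopes to the right and down, at radius r is drawn at 1 + k1 r^2 times it, then the intrinsics apply), "T" (4x4, takes a point from camera to world coordinates). Camera axes: x right, y up, looking along -z (the intrinsics and any distortion apply to the point x, -y, -z); pixel columns grow to the right and rows downward; lengths in mm; the calibration is good to about 2 mm. A picture is of the moment at which its call begins. There is no depth.
- ticket.finish_job(): hands the job in, once; it reports no verdict.
The state is a dict: "time_s": time; "q": joint angles; "qvel": joint speeds; "joint_torque": joint torques, N m; "eef_pos": TCP position; "eef_rot": TCP orientation; "ft_force": force on the tool from outside, world axes, zero at the start; "ft_torque": the same for the moment, N m; "gripper_width": finger opening in mm.
Only numpy, scipy, OpenCV 4.12 (cv2) and the standard library are available. Lean on these libraries where they do the work, as an engineer would, in place of code of your own. Each camera call takes 0.05 s, during which the arm holds its last target.

TASK

The handle blank on the sawing board is to be cut to the longer of the two set lengths. Both flip stops on the fence are parked up: first push the outer one (the one farther from the saw kerf) over so that it drops fully down in front of the fence, and leave the inner one parked up. Then push the blank, without lifting it, until it lies flat along the fence with its left end butted against the lowered stop, leaving the other things on the bench where they are.

Things in the scene. Friction and masses are not known exactly. Their poses are not given: they have to be found in the camera images.
- sawing_board: Fixed plywood board, 18 mm thick, with an aluminium fence (32 mm thick, top 78 mm above the bench) along its far side. Origin: at bench height under the fence's front face. x = 0 is the fence's face (the blank lies at -x), y runs along the fence to the robot's left, z up. The board spans x -170 to +68 mm, y -330 to +310 mm. Yaw within 0.13 rad.
- kerf (a point): The saw kerf, a 3 mm slot across board and fence, to the right of both stops; this point is on the board's top, 22.5 mm in front of the fence.
- outer_stop: Dark steel clamp, 42 mm long, fixed on the fence; of the two the one farther from the kerf (farther left). Origin: centre of its underside, on the fence's top, 16 mm behind the fence's face; axes as the board's. The arm's hinge pin runs along y, 14 mm above the origin. A black knob stands out behind the fence to 41 mm behind the origin, wholly below the fence's top.
- inner_stop: The same clamp with the same arm, nearer to the kerf (farther right). Leave it parked.
- outer_stop_arm (a joint): Angle (rad) of the outer stop's L-shaped aluminium arm, 20 mm wide along y. 2.62: parked, blade standing up above the fence, resting on its limit. 0: fully down, blade hanging in front of the fence. It swings freely (0.12 kg): pushed from the far side (+x) towards the robot by its upper part (under 2 N) it passes its balance at about 2.2, then falls to 0 by itself and stays.
- outer_stop_arm_tip (a point): Middle of the end of the outer stop's blade. Parked, it is the blade's top, 74 mm above the hinge pin and 4 mm nearer the robot; the blade's far face slopes from 44 mm behind the pin at 16 mm above it to 7 mm behind at 80 mm above. Down, the blade fills 4 to 30 mm in front of the fence's face, its end 8 mm above the board, its butting face 10 mm right (-y) of the clamp's origin.
- inner_stop_arm (a joint): The same angle for the inner stop's arm: 2.62 parked up. It too would fall if pushed below about 2.2.
- blank: Square plain wood blank for a tool handle, 45 x 45 mm, 300 mm long, about 0.4 kg, loose on the board in front of the fence, towards the right, up to 0.25 rad askew. Origin: centre of its underside (18 mm above the bench); y along its length, left end at +150 mm, right end at -150 mm. Slides with moderate friction.
- blank_left_end (a point): Centre of the blank's left end face (towards the stops), 22.5 mm above its underside.
- blank_right_end (a point): Centre of the blank's right end face, 22.5 mm above its underside.
- offcut: Loose wood offcut, 45 x 32 mm, 45 mm tall, on the board by the fence, left of the outer stop. Origin: centre of its underside. Leave alone.
- marking_gauge: Loose wooden marking gauge, stock 24 x 62 x 50 mm on a 160 mm bar, 62 mm tall with its brass screw, on the front left part of the board. Origin: under its stock; the bar lies along its x, from -50 to +110 mm. Leave alone.
- mallet: Turned wooden mallet standing on its head on the bench left of the board, 88 mm across, 227 mm tall. Origin: centre of its foot. Leave alone.
- try_square: Try square lying on the bench left of the board, stock 100 mm along its y, blade 150 mm along its x. Origin: under the middle of the stock. Leave alone.
- oil_bottle: Amber bottle behind the board, 60 mm across, 150 mm tall. Origin: centre of its foot. Leave alone.
- wax_tin: Round flat tin behind the board, 85 mm across, 42 mm tall. Origin: centre of its foot. Leave alone.
- gouge: Turning gouge lying on the bench right of the board, along its x from -240 to +225 mm, 32 mm thick. Origin: under its ferrule. Leave alone.

How it is judged (in metres and radians):
On the way, in this order (a step that is already met when the one before it is completed fails the run):
1. the outer flip stop is down in front of the fence (value of joint outer_stop_arm below 0.08 rad), for 0.2 s.
2. the blank lies along the fence, butted against the stop (y of blank_left_end in the frame of outer_stop above -0.013 m and x of each of blank_left_end, blank_right_end in the frame of sawing_board above -0.0255 m), for 0.2 s.
At the end, for the whole second after the job is handed in: The outer stop's arm is fully down (within 0.08 rad), the inner one still parked up (above 2.4 rad); the blank rests flat on the board, both its ends within 3 mm of the fence's face and its left end within 3 mm of the stop's blade, at rest (all of step 2 and value of joint outer_stop_arm below 0.08 rad and value of joint inner_stop_arm above 2.4 rad and y of blank_left_end in the frame of outer_stop below -0.007 m and x of each of blank_left_end, blank_right_end in the frame of sawing_board below -0.0205 m and height (world z) of blank below 0.022 m and angle between blank's own z axis and vertical below 0.03 rad and linear speed of blank below 0.01 m/s); the robot touches nothing.
It fails at once if the blank is lifted or tipped instead of pushed (height (world z) of blank above 0.03 m or angle between blank's own z axis and vertical above 0.12 rad).
It fails at once if the inner stop is flipped (value of joint inner_stop_arm below 2.1 rad).
It fails at once if another thing on the bench is pushed about or knocked over (distance of any of offcut, marking_gauge, mallet, try_square, oil_bottle, wax_tin, gouge from where it was at the start of the episode above 0.02 m).
It also fails if it takes over 64 s, if anything falls off the work surface, if the arm or the gripper's body presses on something with over 40 N, if the wrist force passes 120 N, or if a joint passes its speed limit or range.

## Working session

There is one attempt and no reset: what is moved stays moved. The work goes in short steps, Python scripts to look and compute and a tool call to move; the robot and the scene stay as the last step left them, time stands still between calls to the robot, and variables do not carry over. Pictures are saved under pics/ and viewed, and the job is handed in when it is done.

Besides the shell and the picture viewer there is one more tool, called by a JSON object that holds its "op" and its "data", one argument or row to a line. arm_command: Moves the arm, as the interface text tells. Its arguments: {"type":"object","properties":{"commands":{"type":"array","items":{"type":"number"}},"newtons":{"type":"number"}},"required":["commands"]}

```bash
mkdir -p pics; cat > h.py <<'E'
import numpy as np, cv2
from workcell import monitor, viewer, ticket, manip
def snap(n,f):
    d=viewer.get_image(n); cv2.imwrite('pics/'+f+'.png',cv2.cvtColor(d['color'],cv2.COLOR_RGB2BGR))
    np.savez('pics/'+f+'.npz',K=d['intrinsics'],k1=d['k1'],T=d['T']); return d
def load(f):
    return np.load('pics/'+f+'.npz')
def ray(c,u,v):
    K=np.array(c['K']);k=float(c['k1']);T=np.array(c['T'])
    s=cv2.undistortPoints(np.array([[[u,v]]],float),K,np.array([k,0,0,0,0.]))[0,0]
    d=T[:3,:3]@np.array([s[0],-s[1],-1.]); return T[:3,3],d
def atz(c,u,v,z):
    o,d=ray(c,u,v); return o+d*(z-o[2])/d[2]
def proj(c,P):
    K=np.array(c['K']);k=float(c['k1']);T=np.array(c['T'])
    p=(np.atleast_2d(P)-T[:3,3])@T[:3,:3]; p=p*[1,-1,-1]
    return cv2.projectPoints(p.reshape(-1,1,3),np.zeros(3),np.zeros(3),K,np.array([k,0,0,0,0.]))[0][:,0]
E
python3 - <<'E'
from h import *
for n in('scene','top','wrist'):
    d=snap(n,n+'0'); print(n,d['k1'],d['intrinsics'].tolist(),d['T'].round(2).tolist())
    im=cv2.imread(f'pics/{n}0.png'); cv2.imwrite(f'pics/{n}0b.png',cv2.resize(im,(800,600),interpolation=cv2.INTER_CUBIC))
s=monitor.sense();print(s['time_s'],s['eef_pos'],s['eef_rot'],s['gripper_width'])
print([a for a in dir(manip) if a[0]!='_'])
E
```

```text
scene -0.03866838975506428 [[375.8187458596331, 0.0, 254.37224467558556], [0.0, 375.8187458596331, 195.59836336369003], [0.0, 0.0, 1.0]] [[-0.82, -0.37, 0.44, 1075.62], [0.57, -0.53, 0.63, 737.98], [0.01, 0.77, 0.64, 849.41], [0.0, 0.0, 0.0, 1.0]]
top -0.00866365004069453 [[465.83159214663306, 0.0, 257.41930723392255], [0.0, 465.83159214663306, 183.01612136690858], [0.0, 0.0, 1.0]] [[-0.01, 0.99, -0.16, 293.39], [-1.0, -0.01, -0.0, -20.73], [-0.0, 0.16, 0.99, 1641.73], [0.0, 0.0, 0.0, 1.0]]
wrist -0.00022166878440039932 [[287.8517380182598, 0.0, 255.18629505575657], [0.0, 287.8517380182598, 193.01562771237175], [0.0, 0.0, 1.0]] [[0.25, -0.94, -0.25, 87.39], [0.97, 0.24, 0.06, 622.76], [-0.0, -0.25, 0.97, 382.48], [0.0, 0.0, 0.0, 1.0]]
0.15 [154.37799436 605.23218784 236.08325848] [[-9.68964108e-01  2.47201284e-01 -2.87798612e-04]
 [ 2.47201452e-01  9.68963489e-01 -1.09543712e-03]
 [ 8.07288468e-06 -1.13258349e-03 -9.99999359e-01]] 88.04602809452281
['PlanningError', 'finger_overhang']
```

View pics/top0b.png

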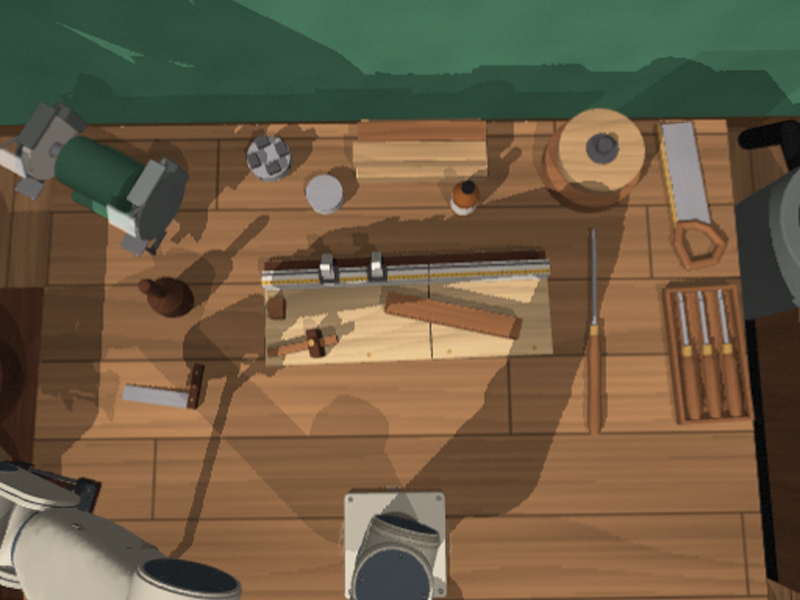

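View pics/scene0b.png

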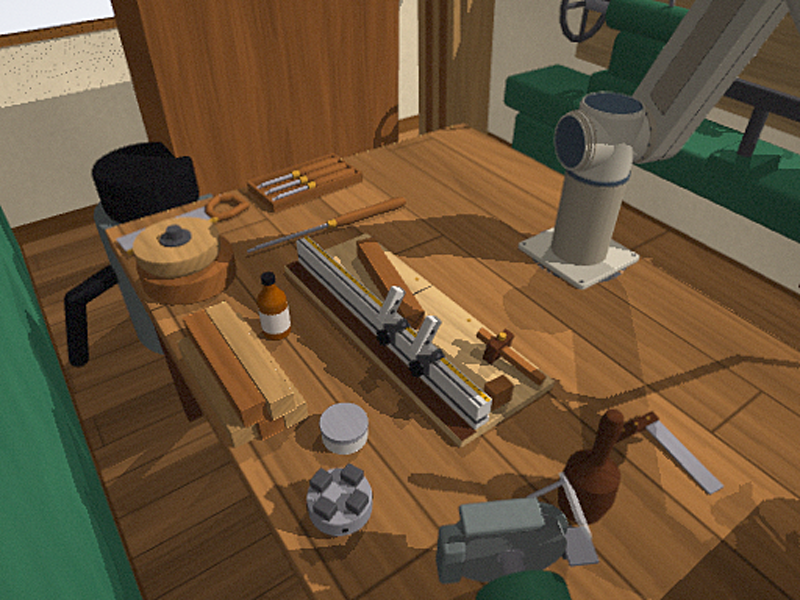

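The top view shows the board at about (265-550, 260-365) in the 800 px picture. The outer stop is at (328,268), the inner at (376,265), and the blank runs (388,303)-(519,327). I'll zoom in to measure.

```bash
python3 - <<'E'
import cv2
im=cv2.imread('pics/top0.png'); c=im[150:245,160:360]; cv2.imwrite('pics/t0z.png',cv2.resize(c,None,fx=4,fy=4,interpolation=cv2.INTER_CUBIC))
im=cv2.imread('pics/scene0.png'); c=im[140:290,175:365]; cv2.imwrite('pics/s0z.png',cv2.resize(c,None,fx=4,fy=4,interpolation=cv2.INTER_CUBIC))
E
```

```text
(no output)
```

View pics/t0z.png

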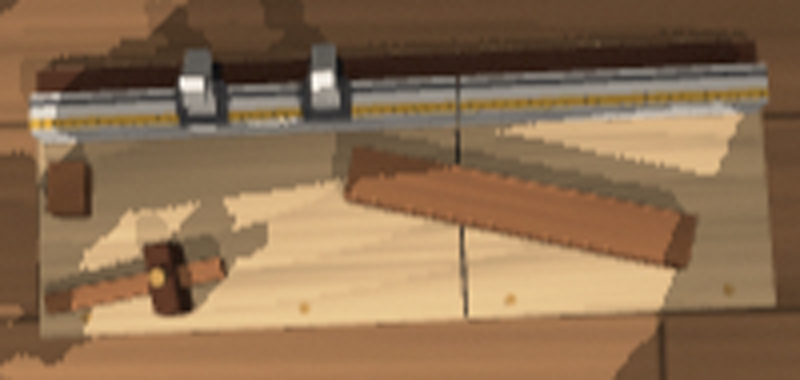

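View pics/s0z.png

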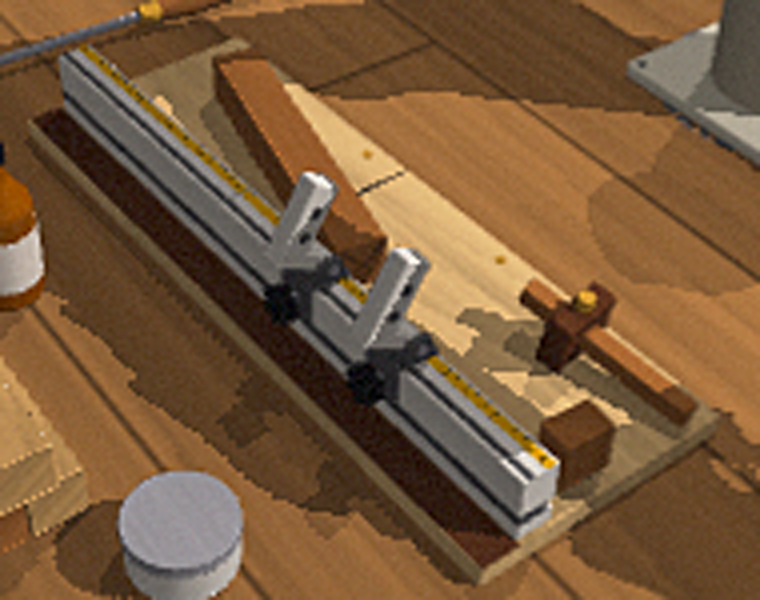

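```bash
cat > fit.py <<'E'
from h import *
from scipy.optimize import least_squares
t=load('top0');s=load('scene0')
Z=lambda o,p:(o[0]+p[0]/4-.375,o[1]+p[1]/4-.375)
T=(160,150);S=(175,140)
obs=[(t,T,(-170,310,18),(40,335)),(t,T,(-170,-330,18),(776,304)),(t,T,(32,310,78),(31,95)),(t,T,(32,-330,78),(766,66)),
(s,S,(68,310,18),(485,572)),(s,S,(-170,310,18),(715,418)),(s,S,(68,-330,18),(32,122)),(s,S,(32,310,78),(524,488)),(s,S,(0,310,78),(557,463)),(s,S,(32,-330,78),(62,55)),(s,S,(0,-330,78),(82,46))]
def w(p,P):
    c,n=np.cos(p[2]),np.sin(p[2]); return np.array([p[0]+c*P[0]-n*P[1],p[1]+n*P[0]+c*P[1],P[2]])
def res(p,obs=obs): return np.concatenate([proj(c,w(p,P))[0]-Z(o,q) for c,o,P,q in obs])
if __name__=='__main__':
    for ob in(obs,obs[:4],obs[4:]):
        r=least_squares(res,[580,0,0],args=(ob,),loss='soft_l1'); print(r.x.round(4)); print(r.fun.reshape(-1,2).round(1).tolist())
    r=least_squares(res,[580,0,0],loss='soft_l1').x
    # blank top corners top view: z=63
    for q in[(352,148),(346,197),(697,214),(685,268)]: print('bl63',atz(t,*Z(T,q),63).round(1))
    for q in[(216,60),(268,58),(386,236),(352,250)]: print('bls63',atz(s,*Z(S,q),63).round(1))
    for q in[(458,75),(466,316)]: print('kerf',atz(t,*Z(T,q),78 if q[1]<100 else 18).round(1))
    # stop tips: plane z=166
    for q in [(187,52),(209,50),(310,47),(334,47)]: print('tip',atz(t,*Z(T,q),166).round(1))
    for q in [(399,250),(430,258),(304,174),(336,183)]: print('tips',atz(s,*Z(S,q),170).round(1))
E
python3 fit.py
```

```text
[ 5.667317e+02 -2.043780e+01  2.710000e-02]
[[0.8, -0.1], [0.7, 0.5], [-0.7, -0.4], [2.5, -0.4], [-1.3, 0.1], [1.2, -0.0], [-0.8, -0.5], [1.0, 0.6], [1.5, 1.3], [-1.5, -0.3], [1.1, -0.9]]
[ 5.66452e+02 -1.74332e+01  2.92000e-02]
[[0.0, 0.2], [-0.0, 0.4], [-1.6, -0.1], [1.6, -0.5]]
[ 5.67105e+02 -2.20594e+01  2.65000e-02]
[[-1.9, -0.2], [0.7, -0.3], [-1.0, -0.7], [0.4, 0.3], [1.0, 1.0], [-1.8, -0.5], [0.8, -1.1]]
bl63 [542.1  14.3  63. ]
bl63 [499.8  19.8  63. ]
bl63 [ 481.6 -279.3   63. ]
bl63 [ 435.7 -267.4   63. ]
bls63 [ 480.4 -276.2   63. ]
bls63 [ 438.5 -251.5   63. ]
bls63 [501.4  16.4  63. ]
bls63 [534.   14.8  63. ]
kerf [601.8 -77.2  78. ]
kerf [400.2 -82.6  18. ]
tip [606.1 144.9 166. ]
tip [607.5 127.1 166. ]
tip [609.   45.3 166. ]
tip [608.8  25.9 166. ]
tips [581.1 131.6 170. ]
tips [568.7 150.3 170. ]
tips [587.1  24.8 170. ]
tips [573.9  46.6 170. ]
```

Both views agree. The board origin is near (567,-19) with yaw 0.027, and the blank's top corners give about 296 x 45 mm at yaw -0.20. The outer stop is at y≈138 and the inner at y≈35. Next I move above and behind the outer stop with the fingers shut.

{"op": "arm_command", "data": {
  "commands": [0,0,0.035,0,0,0,0,0,0,0.035,0,0,0,0,0.029,-0.0275,0,0,0,1,0,0.029,-0.0275,0,0,0,1,0,0.029,-0.0275,0,0,0,1,0,0.029,-0.0275,0,0,0,1,0,0.029,-0.0275,0,0,0,1,0,0.029,-0.0275,0,0,0,1,0,0.029,-0.0275,0,0,0,1,0,0.029,-0.0275,0,0,0,1,0]
}}

```text
time_s: 0.98
eef_pos: [387.4, 383.9, 306.6]
eef_rot: [[-0.994, 0.109, -0.0], [0.109, 0.994, -0.0], [0.0, -0.0, -1.0]]
ft_force: [0.1, 0.6, -0.0]
gripper_width: 24.5
```

{"op": "arm_command", "data": {
  "commands": [0.029,-0.0275,0,0,0,1,0,0.029,-0.0275,0,0,0,1,0,0.029,-0.0275,0,0,0,1,0,0.029,-0.0275,0,0,0,1,0,0.029,-0.0275,0,0,0,1,0,0.029,-0.0275,0,0,0,1,0,0.029,-0.0275,0,0,0,1,0,0.029,-0.0275,0,0,0,1,0,0,0,0,0,0,0,0]
}}

```text
time_s: 1.73
eef_pos: [622.5, 160.8, 306.2]
eef_rot: [[-1.0, -0.026, 0.002], [-0.026, 1.0, -0.002], [-0.002, -0.002, -1.0]]
ft_force: [-0.8, -0.5, 0.1]
gripper_width: 0.7
```

```bash
python3 - <<'E'
from h import *
d=snap('wrist','w1'); snap('top','t1')
s=monitor.sense();print(s['time_s'],s['eef_pos'],s['eef_rot'].round(3),s['gripper_width'],s['ft_force'])
E
```

```text
1.8333 [618.91410494 164.28230491 305.88514308] [[-1.    -0.026 -0.001]
 [-0.026  1.    -0.   ]
 [ 0.001 -0.    -1.   ]] 0.6760275804151712 [ 0.2709456   0.88889675 -0.06680934]
```

View pics/w1.png

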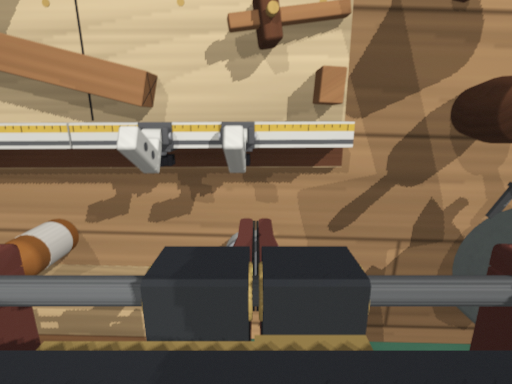

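```bash
python3 - <<'E'
import cv2
im=cv2.imread('pics/w1.png'); c=im[60:190,90:290]; cv2.imwrite('pics/w1z.png',cv2.resize(c,None,fx=4,fy=4,interpolation=cv2.INTER_CUBIC))
E
```

```text
(no output)
```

View pics/w1z.png

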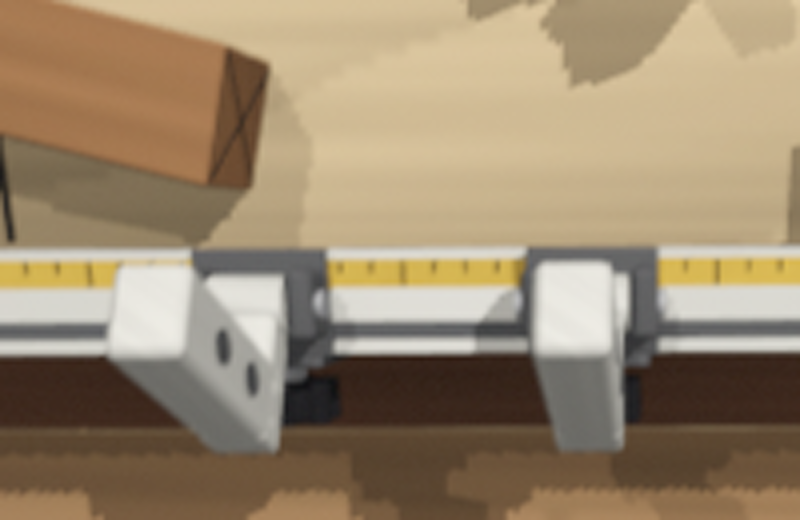

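```bash
python3 - <<'E'
from h import *
c=load('w1')
Z=lambda p:(90+p[0]/4-.375,60+p[1]/4-.375)
for n,p,z in [('outer clamp L',(656,262),92),('outer clamp R',(527,262),92),('inner clamp R',(192,265),92),('inner L',(326,265),92),
 ('tip o',(535,264),166),('tip o',(612,264),166),('tip o far',(535,352),172),('tip o far',(607,352),172),('base o',(557,450),108),('base o',(623,450),108),
 ('fence edge',(10,246),78),('fence edge',(790,246),78),('blank top',(228,47),63),('blank top',(208,186),63),('bl bot',(268,66),18),('bl bot',(250,188),18)]:
  print(n,atz(c,*Z(p),z).round(1))
E
```

```text
outer clamp L [563.  157.2  92. ]
outer clamp R [564.  117.8  92. ]
inner clamp R [567.5  15.6  92. ]
inner L [566.4  56.5  92. ]
tip o [562.2 128.3 166. ]
tip o [561.7 147.  166. ]
tip o far [582.7 128.9 172. ]
tip o far [582.3 146.4 172. ]
base o [618.9 128.6 108. ]
base o [618.4 148.6 108. ]
fence edge [563.7 -47.1  78. ]
fence edge [557.3 199.2  78. ]
blank top [501.3  20.6  63. ]
blank top [543.5  11.1  63. ]
bl bot [501.2  18.2  18. ]
bl bot [542.7   9.1  18. ]
```

{"op": "arm_command", "data": {
  "commands": [0.026,-0.026,0,0,0,0,0,0,0,-0.038,0,0,0,0,0,0,-0.038,0,0,0,0,0,0,-0.038,0,0,0,0,0,0,-0.036,0,0,0,0,0,0,0,0,0,0,0,0,0,0,0,0,0,0]
}}

```text
time_s: 2.42
eef_pos: [642.4, 140.5, 155.3]
eef_rot: [[-1.0, -0.031, -0.005], [-0.031, 1.0, -0.001], [0.005, -0.001, -1.0]]
ft_force: [0.6, -0.2, 0.6]
gripper_width: 0.4
```

{"op": "arm_command", "data": {
  "commands": [-0.01,0,0,0,0,0,0,-0.01,0,0,0,0,0,0,-0.01,0,0,0,0,0,0,-0.008,0,0,0,0,0,0,-0.008,0,0,0,0,0,0,-0.008,0,0,0,0,0,0,-0.008,0,0,0,0,0,0,-0.008,0,0,0,0,0,0,0,0,0,0,0,0,0,0,0,0,0,0,0,0]
}}

```text
time_s: 3.25
eef_pos: [574.2, 139.7, 158.0]
eef_rot: [[-1.0, -0.03, 0.002], [-0.03, 1.0, 0.0], [-0.002, 0.0, -1.0]]
ft_force: [-0.5, -0.6, 0.2]
gripper_width: 0.6
```

```bash
python3 - <<'E'
from h import *
d=snap('scene','s2'); im=cv2.imread('pics/s2.png'); c=im[140:290,175:365]; cv2.imwrite('pics/s2z.png',cv2.resize(c,None,fx=4,fy=4,interpolation=cv2.INTER_CUBIC))
E
```

```text
(no output)
```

View pics/s2z.png

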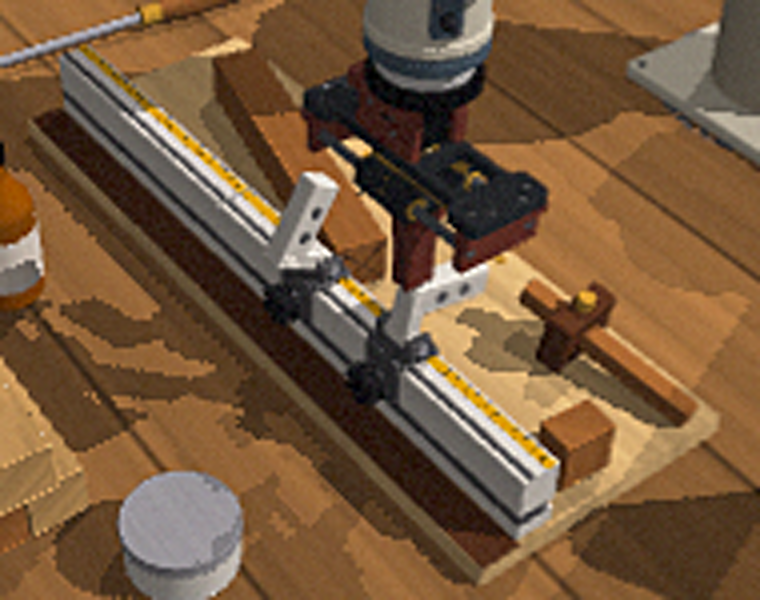

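The blade has gone over the balance, with its tip pointing towards the robot at (480,270). It may be in mid-fall, so I wait and look again.

{"op": "arm_command", "data": {
  "commands": [0,0,0.01,0,0,0,0,0,0,0.03,0,0,0,0,0,0,0.03,0,0,0,0,0,0,0.03,0,0,0,0]
}}

```text
time_s: 3.63
eef_pos: [574.3, 139.5, 258.0]
eef_rot: [[-1.0, -0.029, -0.001], [-0.029, 1.0, -0.0], [0.001, -0.0, -1.0]]
ft_force: [0.3, -0.3, 0.4]
gripper_width: 0.2
```

```bash
python3 - <<'E'
from h import *
d=snap('scene','s3'); im=cv2.imread('pics/s3.png'); c=im[140:290,175:365]; cv2.imwrite('pics/s3z.png',cv2.resize(c,None,fx=4,fy=4,interpolation=cv2.INTER_CUBIC))
E
```

```text
(no output)
```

View pics/s3z.png

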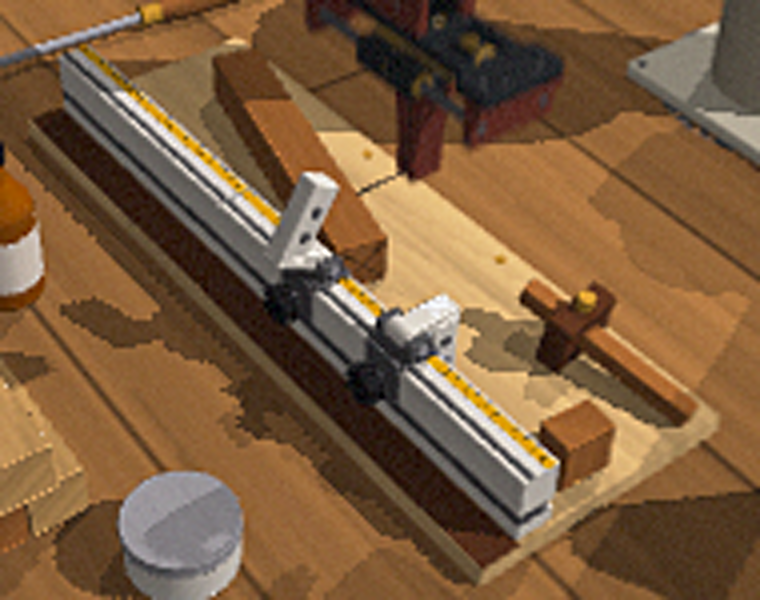

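The outer stop is down at (435,330) and the inner one is still parked at (310,215). Next I go in front of the blank with the fingers open, so it is pushed at two points parallel to the fence.

{"op": "arm_command", "data": {
  "commands": [-0.019,-0.0322,0,0,0,0,100,-0.019,-0.0322,0,0,0,0,100,-0.019,-0.0322,0,0,0,0,100,-0.019,-0.0322,0,0,0,0,100,-0.019,-0.0322,0,0,0,0,100,-0.019,-0.0322,0,0,0,0,100,-0.019,-0.0322,0,0,0,0,100,-0.019,-0.0322,0,0,0,0,100,-0.019,-0.0322,0,0,0,0,100,0,0,0,0,0,0,100]
}}

```text
time_s: 4.52
eef_pos: [400.9, -154.2, 257.1]
eef_rot: [[-1.0, -0.025, -0.001], [-0.025, 1.0, -0.001], [0.001, -0.001, -1.0]]
ft_force: [0.9, 0.4, -0.2]
gripper_width: 63.8
```

{"op": "arm_command", "data": {
  "commands": [0,0,-0.0357,0,0,0,100,0,0,-0.0357,0,0,0,100,0,0,-0.0357,0,0,0,100,0,0,-0.0357,0,0,0,100,0,0,-0.0357,0,0,0,100,0,0,-0.0357,0,0,0,100,0,0,0,0,0,0,100]
}}

```text
time_s: 5.1
eef_pos: [400.0, -148.5, 36.8]
eef_rot: [[-1.0, -0.029, -0.011], [-0.029, 1.0, 0.004], [0.011, 0.005, -1.0]]
ft_force: [-1.0, -0.4, 0.8]
gripper_width: 88.0
```

{"op": "arm_command", "data": {
  "commands": [0.01,0,0,0,0,0,100,0.01,0,0,0,0,0,100,0.01,0,0,0,0,0,100,0.01,0,0,0,0,0,100,0.008,0,0,0,0,0,100,0.008,0,0,0,0,0,100,0.008,0,0,0,0,0,100,0.008,0,0,0,0,0,100,0,0,0,0,0,0,100]
}}

```text
time_s: 5.85
eef_pos: [477.8, -150.5, 42.9]
eef_rot: [[-1.0, -0.03, 0.003], [-0.03, 1.0, -0.001], [-0.003, -0.001, -1.0]]
ft_force: [-0.3, -0.5, 0.2]
gripper_width: 88.1
```

```bash
python3 - <<'E'
from h import *
s=monitor.sense();print(s['time_s'],s['eef_pos'],s['ft_force'])
for n in('scene','top'):
  d=snap(n,n+'4')
im=cv2.imread('pics/scene4.png')[110:290,175:365]; cv2.imwrite('pics/s4z.png',cv2.resize(im,None,fx=3.3,fy=3.3,interpolation=cv2.INTER_CUBIC))
E
```

```text
5.85 [ 477.8320404  -150.51197141   42.90934571] [-0.28219225 -0.47263767  0.24131408]
```

View pics/s4z.png

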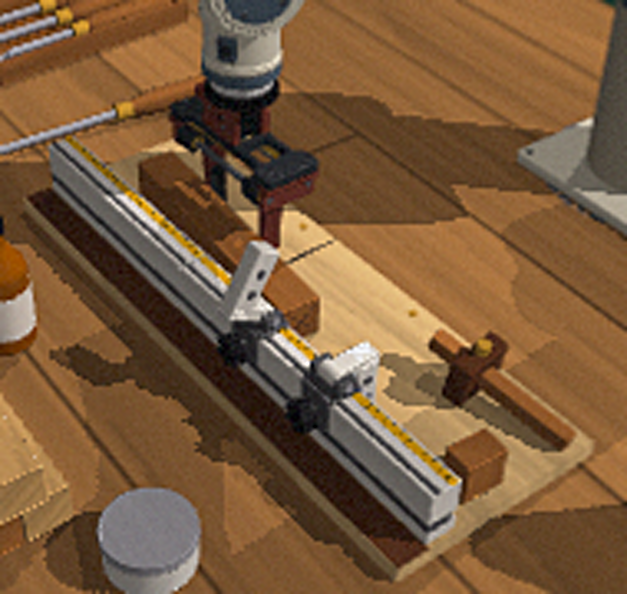

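The blank is already nearly parallel to the fence. Keep pushing, slowly near contact.

{"op": "arm_command", "data": {
  "commands": [0.006,0,0,0,0,0,100,0.006,0,0,0,0,0,100,0.005,0,0,0,0,0,100,0.004,0,0,0,0,0,100,0.004,0,0,0,0,0,100,0.003,0,0,0,0,0,100,0.003,0,0,0,0,0,100,0,0,0,0,0,0,100]
}}

```text
time_s: 6.62
eef_pos: [507.3, -150.2, 42.4]
eef_rot: [[-1.0, -0.03, 0.001], [-0.03, 1.0, -0.0], [-0.001, -0.0, -1.0]]
ft_force: [-0.2, 0.2, -0.2]
gripper_width: 87.7
```

{"op": "arm_command", "data": {
  "commands": [0.002,0,0,0,0,0,100,0.002,0,0,0,0,0,100,0.002,0,0,0,0,0,100,0,0,0,0,0,0,100]
}}

```text
time_s: 6.95
eef_pos: [513.0, -150.3, 42.5]
eef_rot: [[-1.0, -0.03, 0.001], [-0.03, 1.0, -0.0], [-0.001, -0.0, -1.0]]
ft_force: [-1.1, 0.6, -1.2]
gripper_width: 87.8
```

```bash
python3 - <<'E'
from h import *
s=monitor.sense();print(s['time_s'],s['eef_pos'],s['ft_force'])
d=snap('wrist','w5')
im=cv2.imread('pics/w5.png'); cv2.imwrite('pics/w5z.png',cv2.resize(im,(800,600),interpolation=cv2.INTER_CUBIC))
E
```

```text
6.95 [ 512.99654511 -150.27246894   42.47559877] [-1.09661465  0.64348124 -1.20780373]
```

View pics/w5z.png

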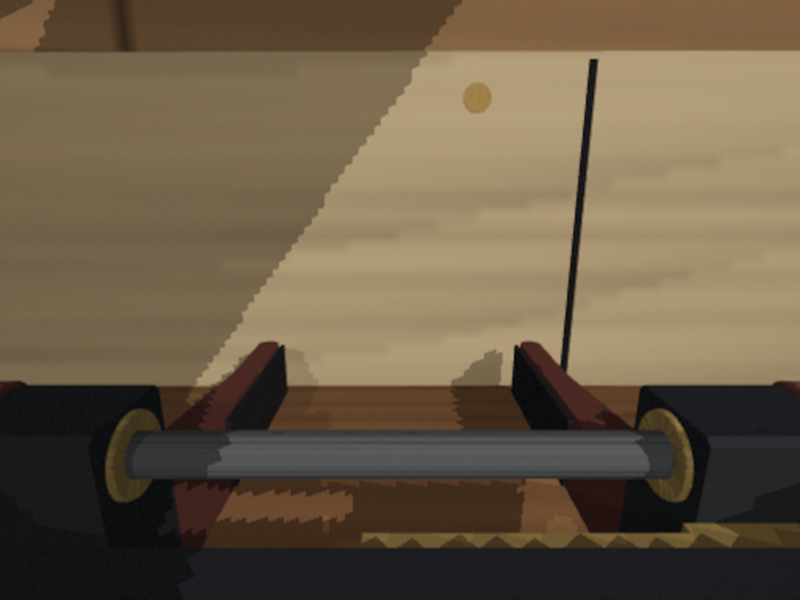

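The wrist view is mostly blocked by the gripper, showing only the blank's near face between the fingers at row 385. I continue by force.

{"op": "arm_command", "data": {
  "commands": [0.0015,0,0,0,0,0,100,0.0015,0,0,0,0,0,100,0,0,0,0,0,0,100]
}}

```text
time_s: 7.25
eef_pos: [513.1, -150.1, 42.3]
eef_rot: [[-1.0, -0.03, -0.005], [-0.03, 1.0, 0.001], [0.005, 0.001, -1.0]]
ft_force: [-10.6, -2.2, 6.8]
gripper_width: 88.0
```

{"op": "arm_command", "data": {
  "commands": [0.0015,0,0,0,0,0,100,0.0015,0,0,0,0,0,100,0,0,0,0,0,0,100]
}}

```text
time_s: 7.5
eef_pos: [513.0, -149.8, 42.0]
eef_rot: [[-0.999, -0.03, -0.011], [-0.03, 1.0, 0.002], [0.011, 0.002, -1.0]]
ft_force: [-20.1, -4.3, 13.9]
gripper_width: 87.7
```

Firm contact: x stays at 513 while the force rises. Withdraw, shut the fingers, and go round to the right end.

{"op": "arm_command", "data": {
  "commands": [-0.01,0,0,0,0,0,100,-0.03,0,0,0,0,0,100,0,-0.036,0,0,0,0,0,0,-0.036,0,0,0,0,0,0,-0.036,0,0,0,0,0,0,-0.036,0,0,0,0,0,0,-0.036,0,0,0,0,0,0,0,0,0,0,0,0,0,0,0,0,0,0,0]
}}

```text
time_s: 8.25
eef_pos: [479.1, -332.3, 42.7]
eef_rot: [[-1.0, -0.026, 0.002], [-0.026, 1.0, -0.001], [-0.002, -0.001, -1.0]]
ft_force: [0.4, -0.3, 1.6]
gripper_width: 44.7
```

```bash
python3 - <<'E'
from h import *
s=monitor.sense();print(s['time_s'],s['eef_pos'],s['ft_force'])
for n in('scene','top'):
  d=snap(n,n+'6')
im=cv2.imread('pics/scene6.png')[110:290,175:365]; cv2.imwrite('pics/s6z.png',cv2.resize(im,None,fx=3.3,fy=3.3,interpolation=cv2.INTER_CUBIC))
im=cv2.imread('pics/top6.png')[150:245,160:360]; cv2.imwrite('pics/t6z.png',cv2.resize(im,None,fx=4,fy=4,interpolation=cv2.INTER_CUBIC))
E
```

```text
8.25 [ 479.0580329  -332.33305967   42.72653541] [ 0.39664843 -0.32033213  1.57212724]
```

View pics/s6z.png

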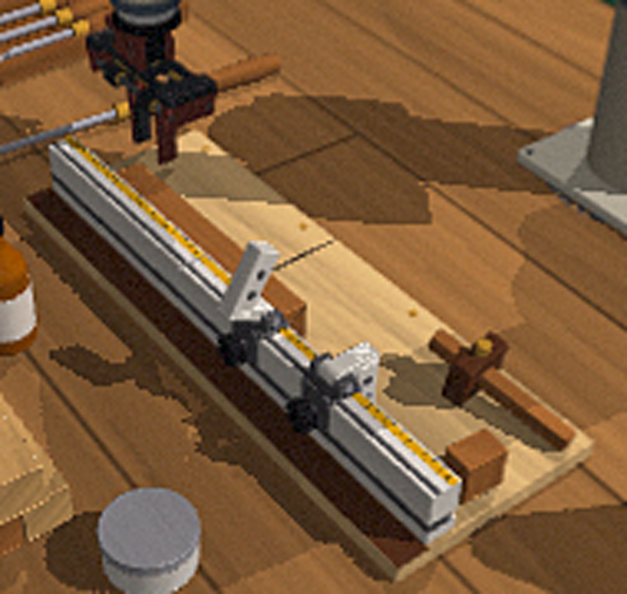

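View pics/t6z.png

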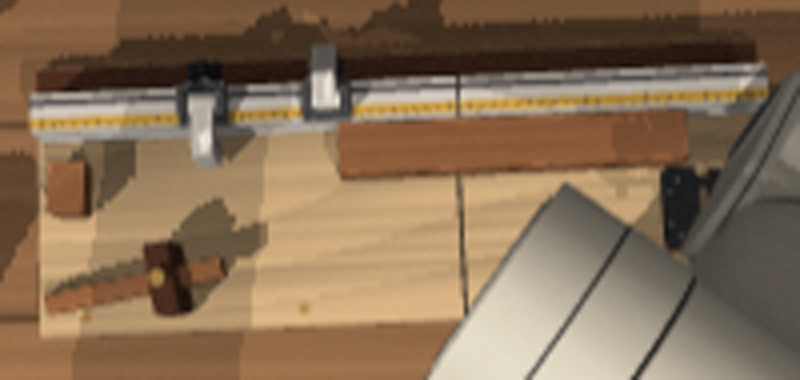

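The blank lies along the fence, right end at (687,140) and left end at (342,150) in the top zoom. Next comes the push on the right end towards +y.

{"op": "arm_command", "data": {
  "commands": [0,0,0,0,0,0,0,0,0,0,0,0,0,0,0.022,0,0,0,0,0,0,0.022,0,0,0,0,0,0,0.022,0,0,0,0,0,0,0,0,0,0,0,0,0]
}}

```text
time_s: 8.85
eef_pos: [548.9, -329.6, 43.2]
eef_rot: [[-0.999, -0.032, 0.004], [-0.032, 0.999, -0.002], [-0.004, -0.002, -1.0]]
ft_force: [-1.4, 0.6, 0.4]
gripper_width: 0.6
```

```bash
python3 - <<'E'
from h import *
t=load('top6')
Z=lambda p:(160+p[0]/4-.375,150+p[1]/4-.375)
for q in[(340,124),(342,180),(686,110),(688,163)]: print(atz(t,*Z(q),63).round(1))
s=monitor.sense();print(s['time_s'],s['eef_pos'],s['ft_force'],s['gripper_width'])
E
```

```text
[563.1  24.5  63. ]
[514.5  23.1  63. ]
[ 571.8 -273.3   63. ]
[ 525.7 -273.3   63. ]
8.85 [ 548.88470813 -329.60223936   43.21216194] [-1.35104808  0.56206459  0.35248516] 0.6472783605834408
```

{"op": "arm_command", "data": {
  "commands": [-0.001,0.03,0,0,0,0,0,-0.0003,0.01,0,0,0,0,0,-0.0003,0.01,0,0,0,0,0,-0.0003,0.01,0,0,0,0,0,-0.0003,0.01,0,0,0,0,0,-0.0003,0.01,0,0,0,0,0,-0.0003,0.01,0,0,0,0,0,-0.0003,0.01,0,0,0,0,0,-0.0003,0.01,0,0,0,0,0,0,0,0,0,0,0,0]
}}

```text
time_s: 9.68
eef_pos: [540.7, -218.2, 42.4]
eef_rot: [[-1.0, -0.03, -0.001], [-0.03, 1.0, 0.001], [0.001, 0.001, -1.0]]
ft_force: [0.4, -0.0, 0.1]
gripper_width: 0.4
```

```bash
python3 - <<'E'
from h import *
s=monitor.sense();print(s['time_s'],s['eef_pos'],s['ft_force'])
for n in('scene','top'):
  d=snap(n,n+'7')
im=cv2.imread('pics/scene7.png')[110:290,175:365]; cv2.imwrite('pics/s7z.png',cv2.resize(im,None,fx=3.3,fy=3.3,interpolation=cv2.INTER_CUBIC))
im=cv2.imread('pics/top7.png')[150:245,160:360]; cv2.imwrite('pics/t7z.png',cv2.resize(im,None,fx=4,fy=4,interpolation=cv2.INTER_CUBIC))
E
```

```text
9.6833 [ 540.68482394 -218.21701285   42.40396552] [ 0.38894301 -0.04619003  0.0588063 ]
```

View pics/s7z.png

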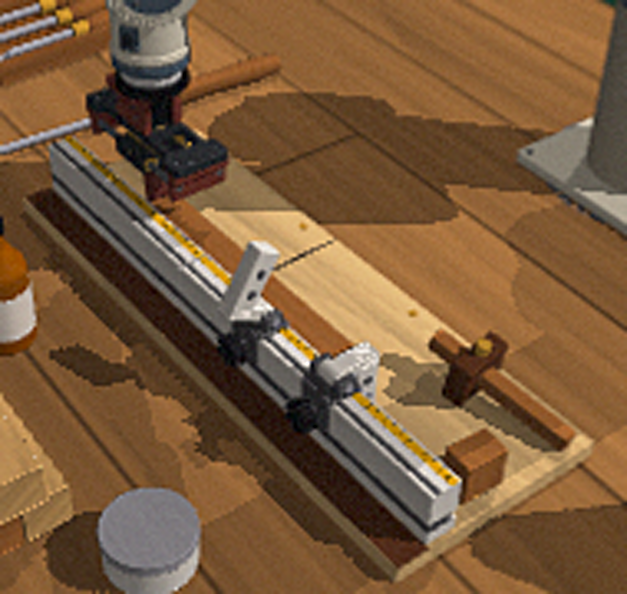

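View pics/t7z.png

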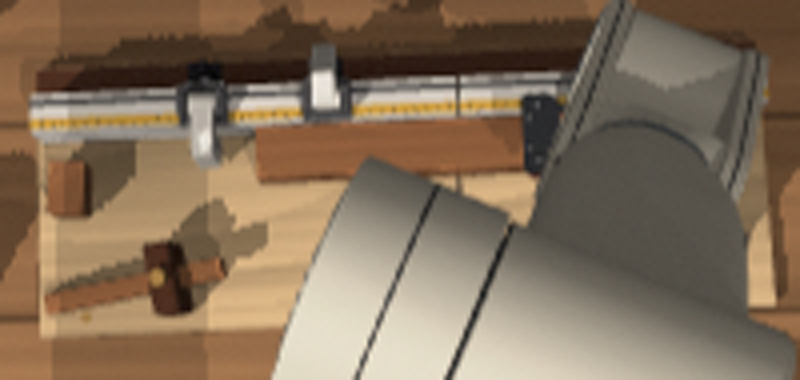

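The blank has slid along the fence; its left end is at (257,155) and the blade at (212,150), leaving about 33 mm.

{"op": "arm_command", "data": {
  "commands": [-0.0002,0.006,0,0,0,0,0,-0.0002,0.006,0,0,0,0,0,-0.0002,0.005,0,0,0,0,0,-0.0001,0.004,0,0,0,0,0,-0.0001,0.003,0,0,0,0,0,-0.0001,0.002,0,0,0,0,0,0,0,0,0,0,0,0]
}}

```text
time_s: 10.37
eef_pos: [540.4, -193.8, 42.6]
eef_rot: [[-1.0, -0.03, 0.0], [-0.03, 1.0, 0.0], [-0.0, 0.0, -1.0]]
ft_force: [0.1, -1.3, 0.3]
gripper_width: 0.4
```

{"op": "arm_command", "data": {
  "commands": [0,0.0015,0,0,0,0,0,0,0.0015,0,0,0,0,0,0,0,0,0,0,0,0]
}}

```text
time_s: 10.62
eef_pos: [540.3, -191.2, 42.6]
eef_rot: [[-1.0, -0.029, 0.0], [-0.029, 1.0, -0.0], [-0.0, -0.0, -1.0]]
ft_force: [0.3, -3.1, 3.3]
gripper_width: 0.3
```

{"op": "arm_command", "data": {
  "commands": [0,0.0015,0,0,0,0,0,0,0.0015,0,0,0,0,0,0,0,0,0,0,0,0]
}}

```text
time_s: 10.87
eef_pos: [540.3, -188.1, 42.6]
eef_rot: [[-1.0, -0.029, 0.0], [-0.029, 1.0, -0.0], [-0.0, -0.0, -1.0]]
ft_force: [-0.5, -4.0, 3.5]
gripper_width: 0.4
```

{"op": "arm_command", "data": {
  "commands": [0,0.0015,0,0,0,0,0,0,0,0,0,0,0,0]
}}

```text
time_s: 11.03
eef_pos: [540.3, -186.6, 42.6]
eef_rot: [[-1.0, -0.029, 0.0], [-0.029, 1.0, -0.0], [-0.0, -0.0, -1.0]]
ft_force: [1.0, -3.9, 2.7]
gripper_width: 0.2
```

{"op": "arm_command", "data": {
  "commands": [0,0.0015,0,0,0,0,0,0,0,0,0,0,0,0]
}}

```text
time_s: 11.2
eef_pos: [540.3, -185.2, 42.6]
eef_rot: [[-1.0, -0.03, 0.0], [-0.03, 1.0, -0.0], [-0.0, -0.0, -1.0]]
ft_force: [-0.1, -5.8, 5.0]
gripper_width: 0.4
```

{"op": "arm_command", "data": {
  "commands": [0,0.0015,0,0,0,0,0,0,0,0,0,0,0,0]
}}

```text
time_s: 11.37
eef_pos: [540.5, -184.9, 42.6]
eef_rot: [[-1.0, -0.03, 0.001], [-0.03, 1.0, -0.002], [-0.001, -0.002, -1.0]]
ft_force: [-0.5, -12.4, 1.9]
gripper_width: 0.3
```

{"op": "arm_command", "data": {
  "commands": [0,0.0015,0,0,0,0,0,0,0,0,0,0,0,0]
}}

```text
time_s: 11.53
eef_pos: [540.8, -184.8, 42.7]
eef_rot: [[-1.0, -0.031, 0.002], [-0.031, 1.0, -0.004], [-0.002, -0.004, -1.0]]
ft_force: [-1.2, -20.0, -0.7]
gripper_width: 0.5
```

```bash
python3 - <<'E'
from h import *
s=monitor.sense();print(s['time_s'],s['eef_pos'],s['ft_force'])
for n in('scene','top'):
  d=snap(n,n+'8')
im=cv2.imread('pics/scene8.png')[110:290,175:365]; cv2.imwrite('pics/s8z.png',cv2.resize(im,None,fx=3.3,fy=3.3,interpolation=cv2.INTER_CUBIC))
im=cv2.imread('pics/top8.png')[150:245,160:360]; cv2.imwrite('pics/t8z.png',cv2.resize(im,None,fx=4,fy=4,interpolation=cv2.INTER_CUBIC))
E
```

```text
11.5333 [ 540.7928932  -184.78256895   42.69356762] [ -1.16054026 -19.98080511  -0.66647056]
```

View pics/s8z.png

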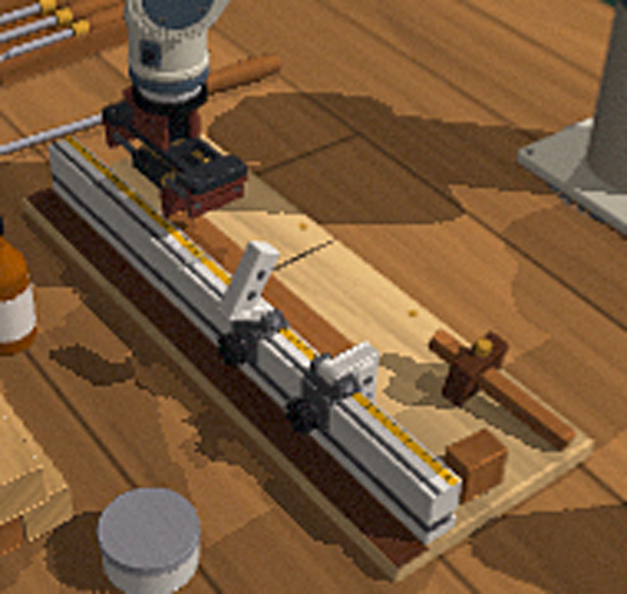

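View pics/t8z.png

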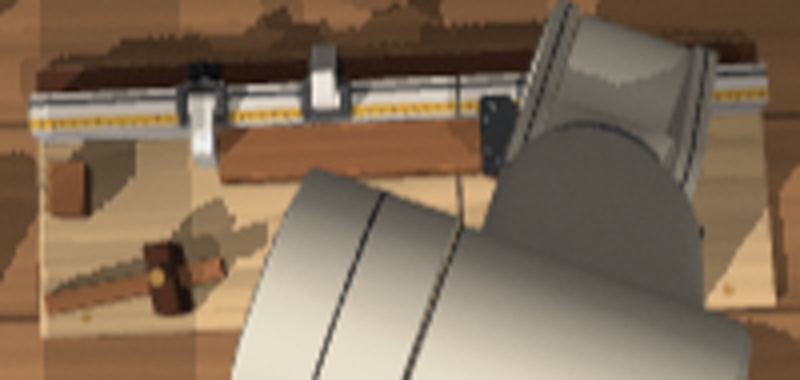

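The blank is butted against the stop (y stalled at -184.8 with 20 N). I back off and press once more against the fence at mid-length.

{"op": "arm_command", "data": {
  "commands": [0,-0.006,0,0,0,0,0,0,-0.025,0,0,0,0,0,-0.035,0,0,0,0,0,0,-0.035,0,0,0,0,0,0,0,0.036,0,0,0,0,100,0,0.036,0,0,0,0,100,0,0.036,0,0,0,0,100,0,0.036,0,0,0,0,100,0,0.036,0,0,0,0,100,0,0,0,0,0,0,100]
}}

```text
time_s: 12.47
eef_pos: [468.3, -28.1, 42.0]
eef_rot: [[-0.999, -0.034, -0.003], [-0.034, 0.999, 0.001], [0.003, 0.002, -1.0]]
ft_force: [-0.1, 0.2, -0.8]
gripper_width: 36.9
```

```bash
python3 - <<'E'
from h import *
s=monitor.sense();print(s['time_s'],s['eef_pos'],s['ft_force'],s['gripper_width'])
for n in('scene','top'):
  d=snap(n,n+'9')
im=cv2.imread('pics/scene9.png')[110:290,175:365]; cv2.imwrite('pics/s9z.png',cv2.resize(im,None,fx=3.3,fy=3.3,interpolation=cv2.INTER_CUBIC))
im=cv2.imread('pics/top9.png')[150:245,160:360]; cv2.imwrite('pics/t9z.png',cv2.resize(im,None,fx=4,fy=4,interpolation=cv2.INTER_CUBIC))
E
```

```text
12.4667 [468.30019598 -28.08558579  41.95543853] [-0.14340669  0.1938701  -0.80812246] 36.91914462109497
```

View pics/t9z.png

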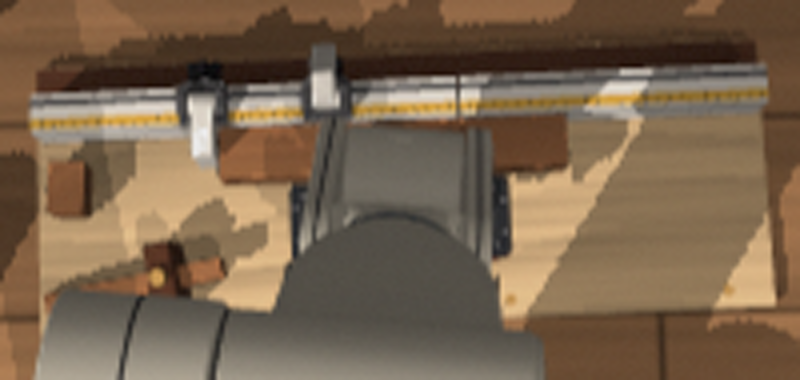

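The blank is along the fence, between (220,150) and (568,145). I press lightly now; contact is expected at x≈509.

{"op": "arm_command", "data": {
  "commands": [0,0,0,0,0,0,100,0,0,0,0,0,0,100,0,0,0,0,0,0,100,0.012,0,0,0,0,0,100,0.012,0,0,0,0,0,100,0.006,0,0,0,0,0,100,0.004,0,0,0,0,0,100,0.002,0,0,0,0,0,100,0,0,0,0,0,0,100]
}}

```text
time_s: 13.32
eef_pos: [506.1, -33.5, 42.4]
eef_rot: [[-1.0, -0.029, -0.0], [-0.029, 1.0, 0.0], [0.0, 0.0, -1.0]]
ft_force: [-1.2, 0.6, -0.2]
gripper_width: 87.8
```

{"op": "arm_command", "data": {
  "commands": [0.0015,0,0,0,0,0,100,0.0015,0,0,0,0,0,100,0,0,0,0,0,0,100]
}}

```text
time_s: 13.57
eef_pos: [509.2, -33.2, 42.5]
eef_rot: [[-1.0, -0.029, 0.0], [-0.029, 1.0, -0.0], [-0.0, -0.0, -1.0]]
ft_force: [-0.8, -0.5, 0.1]
gripper_width: 87.6
```

{"op": "arm_command", "data": {
  "commands": [0.0015,0,0,0,0,0,100,0.0015,0,0,0,0,0,100,0,0,0,0,0,0,100]
}}

```text
time_s: 13.82
eef_pos: [509.3, -33.0, 42.1]
eef_rot: [[-1.0, -0.03, -0.006], [-0.03, 1.0, 0.0], [0.006, 0.0, -1.0]]
ft_force: [-7.2, -0.9, 6.4]
gripper_width: 87.6
```

{"op": "arm_command", "data": {
  "commands": [0.002,0,0,0,0,0,100,0,0,0,0,0,0,100]
}}

```text
time_s: 13.98
eef_pos: [509.3, -33.0, 41.8]
eef_rot: [[-0.999, -0.03, -0.01], [-0.03, 1.0, 0.0], [0.01, 0.001, -1.0]]
ft_force: [-12.7, -0.7, 8.5]
gripper_width: 88.0
```

{"op": "arm_command", "data": {
  "commands": [-0.006,0,0,0,0,0,100,-0.025,0,0,0,0,0,100,-0.041,0,0,0,0,0,100,0,0,0.04,0,0,0,100,-0.02,-0.035,0,0,0,0,0,-0.02,-0.035,0,0,0,0,0,-0.02,-0.035,0,0,0,0,0,0,-0.04,0,0,0,0,0,0,-0.04,0,0,0,0,0,0,-0.04,0,0,0,0,0]
}}

```text
time_s: 14.82
eef_pos: [381.7, -260.1, 82.8]
eef_rot: [[-1.0, -0.029, 0.001], [-0.029, 1.0, -0.001], [-0.001, -0.001, -1.0]]
ft_force: [0.9, 0.5, 0.0]
gripper_width: 51.6
```

```bash
python3 - <<'E'
from h import *
s=monitor.sense();print(s['time_s'],s['eef_pos'],s['ft_force'],s['gripper_width'])
for n in('scene','top'):
  d=snap(n,n+'A')
im=cv2.imread('pics/sceneA.png')[110:290,175:365]; cv2.imwrite('pics/sAz.png',cv2.resize(im,None,fx=3.3,fy=3.3,interpolation=cv2.INTER_CUBIC))
im=cv2.imread('pics/topA.png')[150:245,160:360]; cv2.imwrite('pics/tAz.png',cv2.resize(im,None,fx=4,fy=4,interpolation=cv2.INTER_CUBIC))
E
```

```text
14.8167 [ 381.70925434 -260.1489603    82.82986227] [0.92513066 0.54687163 0.01383744] 51.55329722598653
```

View pics/tAz.png

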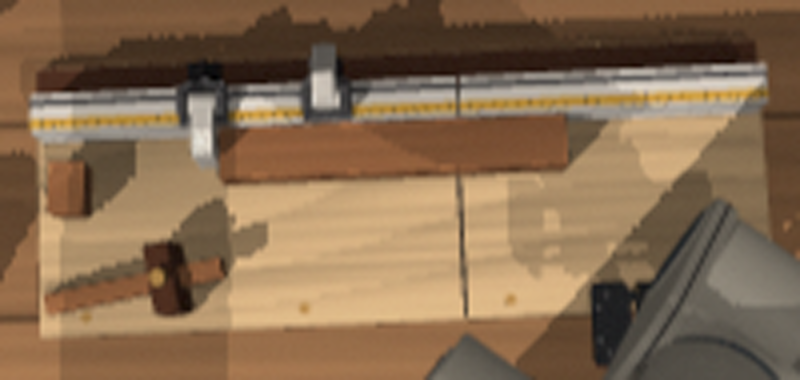

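View pics/sAz.png

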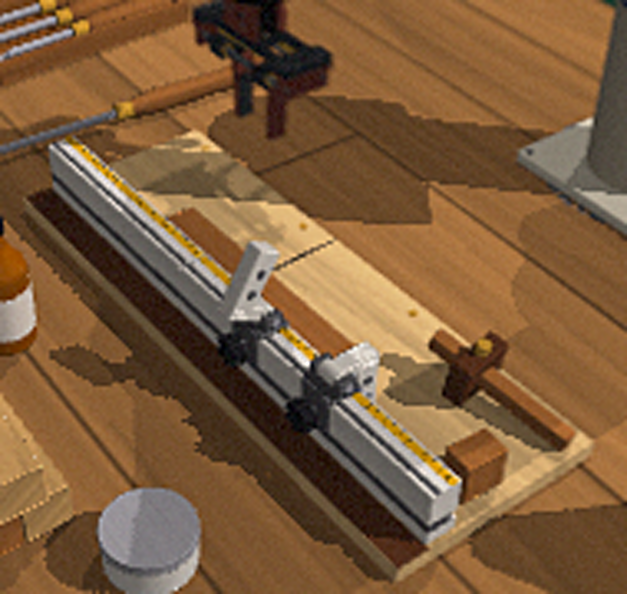

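Everything looks right: the blank spans (220,155)-(568,142) and is parallel to the fence. To check that pressing did not shift it off the stop, I touch the right end again; it stalled at y=-184.9 before.

{"op": "arm_command", "data": {
  "commands": [0.0395,0,0,0,0,0,0,0.0395,0,0,0,0,0,0,0.0395,0,0,0,0,0,0,0.0395,0,0,0,0,0,0,0,0,-0.02,0,0,0,0,0,0,-0.02,0,0,0,0,0,0.03,0,0,0,0,0,0,0.03,0,0,0,0,0,0,0,0,0,0,0,0]
}}

```text
time_s: 15.67
eef_pos: [538.6, -193.4, 41.3]
eef_rot: [[-0.999, -0.032, -0.004], [-0.032, 0.999, 0.002], [0.004, 0.002, -1.0]]
ft_force: [-0.2, 0.8, 0.5]
gripper_width: 0.6
```

{"op": "arm_command", "data": {
  "commands": [0,0.004,0,0,0,0,0,0,0.003,0,0,0,0,0,0,0.002,0,0,0,0,0,0,0,0,0,0,0,0]
}}

```text
time_s: 16.0
eef_pos: [540.4, -189.5, 42.7]
eef_rot: [[-1.0, -0.029, 0.001], [-0.029, 1.0, -0.0], [-0.001, -0.0, -1.0]]
ft_force: [-0.4, -0.1, -0.1]
gripper_width: 0.7
```

{"op": "arm_command", "data": {
  "commands": [0,0.0015,0,0,0,0,0,0,0,0,0,0,0,0]
}}

```text
time_s: 16.17
eef_pos: [540.2, -188.1, 42.6]
eef_rot: [[-1.0, -0.029, 0.0], [-0.029, 1.0, -0.0], [-0.0, -0.0, -1.0]]
ft_force: [-0.9, -0.3, -0.3]
gripper_width: 0.4
```

{"op": "arm_command", "data": {
  "commands": [0,0.0015,0,0,0,0,0,0,0,0,0,0,0,0]
}}

```text
time_s: 16.33
eef_pos: [540.1, -186.4, 42.5]
eef_rot: [[-1.0, -0.029, 0.0], [-0.029, 1.0, -0.0], [-0.0, -0.0, -1.0]]
ft_force: [0.5, -0.1, 0.7]
gripper_width: 0.3
```

{"op": "arm_command", "data": {
  "commands": [0,0.0015,0,0,0,0,0,0,0,0,0,0,0,0]
}}

```text
time_s: 16.5
eef_pos: [540.2, -185.3, 42.5]
eef_rot: [[-1.0, -0.03, 0.0], [-0.03, 1.0, -0.001], [-0.0, -0.001, -1.0]]
ft_force: [-0.4, -3.6, -0.8]
gripper_width: 0.3
```

{"op": "arm_command", "data": {
  "commands": [0,0.001,0,0,0,0,0,0,0,0,0,0,0,0]
}}

```text
time_s: 16.67
eef_pos: [540.3, -185.1, 42.5]
eef_rot: [[-1.0, -0.03, 0.001], [-0.03, 1.0, -0.002], [-0.0, -0.002, -1.0]]
ft_force: [-2.3, -8.5, -2.3]
gripper_width: 0.6
```

The end is still butted: contact is again at about -185. I retreat and make a last check.

{"op": "arm_command", "data": {
  "commands": [0,-0.006,0,0,0,0,0,0,-0.035,0,0,0,0,0,-0.03,-0.025,0,0,0,0,0,-0.04,0,0,0,0,0,0,-0.03,0,0.025,0,0,0,0,-0.02,0,0.035,0,0,0,0,-0.02,0,0.035,0,0,0,0,-0.02,0,0.035,0,0,0,0,0,0,0,0,0,0,0,0,0,0,0,0,0,0]
}}

```text
time_s: 17.5
eef_pos: [380.7, -250.5, 174.5]
eef_rot: [[-1.0, -0.028, 0.004], [-0.028, 1.0, -0.002], [-0.004, -0.003, -1.0]]
ft_force: [0.5, 0.1, 0.1]
gripper_width: 0.3
```

```bash
python3 - <<'E'
from h import *
s=monitor.sense();print(s['time_s'],s['eef_pos'],s['ft_force'],s['gripper_width'])
for n in('scene','top'):
  d=snap(n,n+'B')
im=cv2.imread('pics/sceneB.png')[110:290,175:365]; cv2.imwrite('pics/sBz.png',cv2.resize(im,None,fx=3.3,fy=3.3,interpolation=cv2.INTER_CUBIC))
im=cv2.imread('pics/topB.png')[150:245,160:360]; cv2.imwrite('pics/tBz.png',cv2.resize(im,None,fx=4,fy=4,interpolation=cv2.INTER_CUBIC))
t=load('topB')
Z=lambda p:(160+p[0]/4-.375,150+p[1]/4-.375)
for q in[(219,184),(568,169)]: print(atz(t,*Z(q),63).round(1))
E
```

```text
17.5 [ 380.67466632 -250.47727412  174.46903786] [0.54639909 0.13167314 0.09691917] 0.32526410257742194
[512.3 128.3  63. ]
[ 521.7 -170.4   63. ]
```

View pics/tBz.png

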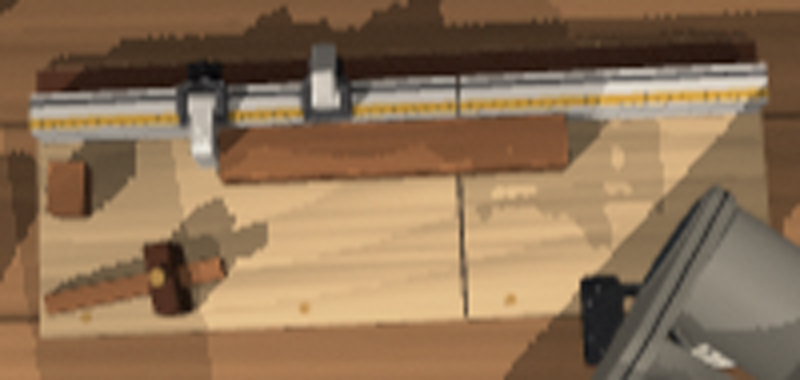

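View pics/sBz.png

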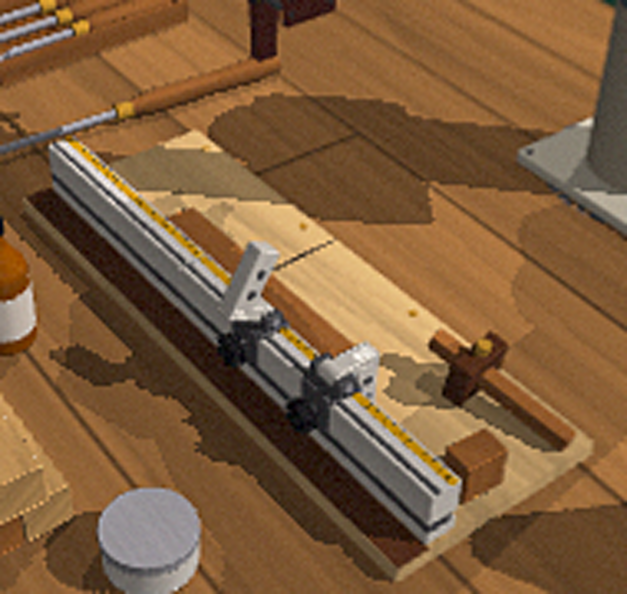

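```bash
python3 -c "
from workcell import ticket; print(ticket.finish_job())"
```

```text
the job is handed in; nothing more can be done
None
```

I pushed the outer stop over and it dropped down in front of the fence. I then slid the blank flat against the fence and butted its left end against the lowered stop. The job was handed in at about 17.6 s of the 64 s allowed; it reports no verdict.

- **Stops:** the last pictures show the outer stop down and the inner one still parked up. I judged this by eye and did not measure the angles.
- **Fence:** on the last press the blank stopped moving at x ≈ 509.3 mm while the force rose to about 13 N. In the last top view the blank's near edge slopes 0.0315, against 0.027–0.030 for the fence. That is about 1 mm over its length, within what one pixel can resolve.
- **Butt against the stop:** the first push stalled at y ≈ -184.8 mm with 20 N. A second light touch after the fence press met resistance at about -185.1 mm, so the blank had not shifted off the stop.
- **Other things on the bench:** the offcut and marking gauge look unmoved in the last pictures, and I saw nothing else disturbed. I did not measure these either. The arm was clear of everything at hand-in.
- **Disagreement:** the three cameras put the fence's face up to about 3 mm apart, so I set the final position by contact force rather than by camera.

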